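# Set up the counter menu stand and hold the clip open over its edge

### The job

Set up the counter menu: lower the board's square socket onto the square stem of its steel foot, fully home and in line with the foot's long side (do not drop it), and let go. Then squeeze open the red clip on the rim of the slip box, take it off and hold it gaping over the middle of the board's top edge, square to it, jaw tips well below the edge, one either side and nothing touching the board, so that I can slip in today's special. Finish still holding the clip squeezed open there, without having shifted the foot or the slip box or disturbed the jam jar, shaker and cup.

Things in the scene. Friction and masses are not known exactly. Their poses are not given: they have to be found in the camera images.
- foot: Dark steel foot plate of the menu stand, 100 mm (its x) by 160 mm (its y), 10 mm thick, 1.4 kg, loose on the counter; from its centre rises a bright square stem, 16 mm wide, sides parallel to the plate's, top 52 mm above the counter. Origin: centre of the underside; z up.
- stem_top (a point): Centre of the top of the foot's square stem, 52 mm above the counter; the top 7 mm taper from 16 to 9 mm square as a lead-in; axes as the foot.
- board: Menu board, about 0.2 kg, standing loose on its socket: dark panel 150 mm wide (its y), 9 mm thick (its x), 110 mm high, on an oak block 44 x 44 x 50 mm; 160 mm high in all. The panel spans z = 50 to 160 mm; pinch it across the 9 mm anywhere along its top edge. Front and back are alike, either may face either way. Origin: centre of the block's underside; z up.
- bore (a point): Centre of the mouth of the board's square bore, in the block's underside: 17.5 mm wide, 45 mm deep, 3 mm chamfer, sides along the board's x and y. Fully home, the underside lies on the foot plate, 10 mm above the counter.
- board_top (a point): Middle of the board's top edge, 160 mm above the board's origin; axes as the board (x across the 9 mm thickness, y along the edge).
- box: Open plywood box for order slips, 100 mm (its x) by 150 mm (its y), 60 mm high, walls 6 mm, 0.9 kg, loose on the counter; slips stand in its +x half, below the rim. The clip sits on the rim of its -x wall (wall centre at x = -47 mm), its axes parallel to the box's. Origin: centre of the underside; z up.
- clip: Spring clip, 60 g, two halves on a pivot pin along its y; starts upright on the box rim, jaws down, pivot 20 mm above the rim. Red jaws 50 mm wide reach 38 mm below the pivot; steel levers rise in a V above it. Origin: middle of the pivot. The frame belongs to the -x half, which tilts by half the opening angle as both levers are squeezed evenly.
- lever_a (a point): Axis of the rolled upper end of the clip's -x lever: a steel roll 8 mm in diameter and 26 mm long (along y), at the start 38 mm above the pivot and 18 mm to -x. Pinch the two rolls together along the clip's x to spread the jaws.
- lever_b (a point): The same on the +x lever. The rolls measure 44 mm over their outsides at the start, 20 mm at the stop, and are then 42 mm above the pivot, lips 35 mm below it. Spring: about 6 N of pinch at first, 10 N at the stop; 25 N holds it firmly at the stop; if the grip eases the clip snaps shut.
- clip_arm (a joint): Opening angle of the clip in rad: 0 gripping the 6 mm rim (start), 0.6 squeezed to the stop, -0.14 empty and shut. The gap between the lips is about 6 mm + 37 mm per rad (28 mm at the stop).
- lip_a (a point): Middle of the lower inner edge of the clip's -x jaw lip (a flat pad 12 mm high): on the rim, 38 mm below the pivot and 3 mm to -x.
- lip_b (a point): Middle of the lower inner edge of the clip's +x jaw lip (a flat pad 12 mm high): on the rim, 38 mm below the pivot and 3 mm to +x.
- jam: Bystander: amber glass jam jar, 64 mm across, 85 mm high. Origin: centre of the underside.
- shaker: Bystander: white salt shaker with a steel top, 42 mm across, 72 mm high. Origin: centre of the underside.
- cup: Bystander: blue ceramic cup with a handle on its +y side, 74 mm across, 65 mm high. Origin: centre of the underside.
There are look-alikes about, which are no part of the job. Of the things that look like the board, the middle-sized one is meant.

How it is judged:
By the outcome, as a careful person would: the job done as asked, in the order asked, and still so for the second after the job is handed in, while the arm keeps its last pose, push and grip.
It also fails if it takes over 61 s, if anything falls off the work surface, if the arm or the gripper's body presses on something with over 40 N, if the wrist force passes 120 N, or if a joint passes its speed limit or range.

### The arm

A 6-joint arm with a two-finger parallel gripper is mounted at the origin on the work surface. World frame = base frame: x ahead of the robot, y to its left, z up, the work surface at z = 0. Lengths are in m, angles in rad, forces in N, time in s.
With the tool pointing down it reaches from about 0.3 to 0.875 m from the base axis. Payload 6.4 kg.
Tool frame: the origin (TCP) lies at the very end of the fingers, on their centre line; the grasp point (between the pads) lies ctrl.grip_point_offset behind it (ctrl.grip_point_offset is the distance from the TCP to the grasp point, in m); z points along the fingers, x is the direction in which the jaws open and shut, and the axes are right-handed (so a half turn about z gives the same grasp; the last joint's range is limited). The gripper opens to 85 mm and grips with 20 to 120 N. Pads are 22 mm wide; open, the fingers measure 114 mm over their backs; the gripper's body (76 mm by 85 mm) begins 54 mm behind the grasp point. The pads swing forward as they close: fully open they stand 13 mm farther back than shut.
Start: joints at [-1.397, 0.181, 1.607, -0, 1.354, -0.206], TCP at [0.213, -0.534, 0.231] pointing down, gripper open.
Joint ranges: [-2.99, 2.99], [-0.89, 2.07], [0.3, 2.58], [-1.14, 4.28], [0, 2.63], [-3.12, 3.12]. Speed limits (rad/s): [2.57, 2.57, 3.01, 3.14, 3.14, 3.14].

### API

Orientations are given as a unit quaternion [w, x, y, z].
In Python, from bench import get_obs, viewer, workorder, ctrl gives the robot as it stands. The module is installed in compiled form; this text tells all that it offers.
- The arm moves only by the tool move_arm, never from a script. Its argument "increments" is a list of rows, each an object of numbers: "tx", "ty", "tz": the shift along the tool's x, y, z in m; "turn": the turn about the tool's z in degrees. A call has 1 to 20 rows; each row is the pose to reach, as a shift and turn from the pose commanded when the call began, along the tool's axes at that moment; what a row does not reach only later rows make up. A row lasts 1/12 s, in which the tool goes at most 41.7 mm and 7.16 degrees, less where a joint would pass 70% of its speed; a pose out of reach is approached as far as the arm can. A call with a gripper value outside its range is refused whole. "gripper" is the opening, from 0 (shut) to 1 (fully open), set as the call begins (left out, the last holds). The fingers move at their own pace and stop on an object; the grip force is fixed at half the most. Time passes only in rows, so rows that repeat a pose let the fingers close. It gives the time, the measured TCP pose, the force and the opening at its end, in the units of the state.
- get_obs(): the state, without advancing time (a new reading comes with each control period).
- viewer.camera(name): name is "side" or "top" or "wrist"; returns (picture, depth): 400x640x3 uint8, red, green, blue; 400x640 float32, m along the optical axis (not along the pixel's ray), 0 where there is no reading.
- viewer.get_calibration(name): a dict with "intrinsics" (3x3 intrinsics, pixels), "k1" (the pictures are not rectified: a ray, as slopes to the right and down, at radius r is drawn at 1 + k1 r^2 times it, then the intrinsics apply), "origin" and "attitude" of the camera in the world. Camera axes: x right, y up, looking along -z (the intrinsics and any distortion apply to the point x, -y, -z); pixel columns grow to the right and rows downward; lengths in m; the calibration is good to about 2 mm. A picture is of the moment at which its call begins: read the wrist's pose just before it. get_calibration takes no time and is no camera call; for the wrist camera it gives the pose at the moment of the call.
- workorder.hand_in(): hands the job in, once; it reports no verdict.
The state is a dict: "time_s": time; "q": joint angles; "dq": joint speeds; "joint_efforts": joint torques, N m; "eef_pos": TCP position; "eef_rot": TCP orientation; "wrist_force": force on the tool from outside, world axes, zero at the start; "torque": the same for the moment, N m; "opening": opening from 0.0 (shut) to 1.0 (fully open).
Only numpy, scipy, OpenCV 4.12 (cv2) and the standard library are available. Lean on these libraries where they do the work, as an engineer would, in place of code of your own. Each camera call takes 0.05 s, during which the arm holds its last target.

## Working session

There is one attempt and no reset: what is moved stays moved. The work goes in short steps, Python scripts to look and compute and a tool call to move; the robot and the scene stay as the last step left them, time stands still between calls to the robot, and variables do not carry over. Pictures are saved under pics/ and viewed, and the job is handed in when it is done.

Besides the shell and the picture viewer there is one more tool, called after "Call:" by a JSON object that holds its "api" and its "payload". move_arm: Moves the arm, as the interface text tells. Its arguments: {"type":"object","properties":{"increments":{"type":"array"},"gripper":{"type":"number"}},"required":["increments"]}

```bash
mkdir -p pics
cat > h.py <<'E'
import numpy as np, cv2, pickle
from bench import get_obs, viewer, workorder, ctrl
def quatR(q):
    from scipy.spatial.transform import Rotation as R
    return R.from_quat([q[1],q[2],q[3],q[0]]).as_matrix()
def snap(n,f):
    c=viewer.get_calibration(n); p,d=viewer.camera(n)
    cv2.imwrite(f'pics/{f}.png',p[:,:,::-1]); pickle.dump((c,p,d),open(f'pics/{f}.pkl','wb'))
    return c,p,d
def load(f): return pickle.load(open(f'pics/{f}.pkl','rb'))
def att(c):
    a=np.array(c['attitude']); return a if a.shape==(3,3) else quatR(a)
def slopes(c,u,v):
    K=np.array(c['intrinsics']); k=c['k1']
    xd=np.array([(u-K[0,2])/K[0,0],(v-K[1,2])/K[1,1]]); s=xd.copy()
    for _ in range(20): s=xd/(1+k*(s@s))
    return s
def ray(c,u,v):
    s=slopes(c,u,v); return np.array(c['origin']),att(c)@np.array([s[0],-s[1],-1])
def onz(c,u,v,z):
    o,r=ray(c,u,v); return o+r*(z-o[2])/r[2]
def pt(c,d,u,v):
    o,r=ray(c,u,v); return o+r*d[int(round(v)),int(round(u))]
def proj(c,P):
    p=att(c).T@(np.array(P)-np.array(c['origin'])); s=np.array([p[0],-p[1]])/-p[2]
    s=s*(1+c['k1']*(s@s)); K=np.array(c['intrinsics']); return np.array([K[0,0]*s[0]+K[0,2],K[1,1]*s[1]+K[1,2]])
def cloud(c,d):
    K=np.array(c['intrinsics']);k=c['k1']
    v,u=np.mgrid[0:d.shape[0],0:d.shape[1]]
    x=(u-K[0,2])/K[0,0];y=(v-K[1,2])/K[1,1];a,b=x.copy(),y.copy()
    for _ in range(20):
        f=1+k*(a*a+b*b);a,b=x/f,y/f
    P=np.stack([a,-b,-np.ones_like(a)],-1)*d[...,None]
    return P@att(c).T+np.array(c['origin'])
def crop(f,u0,v0,u1,v1,s,out):
    c,p,d=load(f); im=cv2.resize(p[v0:v1,u0:u1],None,fx=s,fy=s,interpolation=cv2.INTER_CUBIC); cv2.imwrite(f'pics/{out}.png',im[:,:,::-1])
E
python3 - <<'E'
from h import *
for n in ['side','top','wrist']:
    c,p,d=snap(n,n+'0'); print(n,c)
o=get_obs();print(o);print(ctrl.grip_point_offset)
E
```

```text
side {'intrinsics': array([[451.01163956,   0.        , 317.91296917],
       [  0.        , 451.01163956, 193.21573357],
       [  0.        ,   0.        ,   1.        ]]), 'k1': -0.04035272230345975, 'origin': array([0.41595445, 0.99407589, 0.64150451]), 'attitude': array([-0.05360872, -0.04723771,  0.50928889,  0.85762435])}
top {'intrinsics': array([[482.32880364,   0.        , 323.61946488],
       [  0.        , 482.32880364, 197.53396643],
       [  0.        ,   0.        ,   1.        ]]), 'k1': 0.008734680391673312, 'origin': array([0.45837169, 0.04312578, 1.30495354]), 'attitude': array([-0.70404379, -0.02698232,  0.03290474,  0.70888051])}
wrist {'intrinsics': array([[279.26914533,   0.        , 319.4282363 ],
       [  0.        , 279.26914533, 195.6495938 ],
       [  0.        ,   0.        ,   1.        ]]), 'k1': 0.008903790651542402, 'origin': array([ 0.27340664, -0.5094691 ,  0.37361023]), 'attitude': array([ 0.82088934, -0.10709697,  0.07312979, -0.5561681 ])}
{'time_s': 0.15, 'q': array([-1.39726931e+00,  1.81440878e-01,  1.60775105e+00,  2.07744289e-05,
        1.35381313e+00, -2.06322466e-01]), 'dq': array([ 8.90096757e-04, -7.24941819e-04, -4.57543954e-03,  1.02385206e-03,
        1.41582019e-04, -8.75112786e-05]), 'joint_efforts': array([ 2.65097180e-03, -4.45262504e+01, -3.51696110e+01, -1.41044770e-04,
        5.82775479e-03, -2.54133550e-05]), 'eef_pos': array([ 0.21313556, -0.53358949,  0.23056465]), 'eef_rot': array([-5.14534164e-04,  8.27881584e-01, -5.60902474e-01, -4.83817032e-04]), 'wrist_force': array([-0.66198392,  0.2637015 ,  0.22662951]), 'torque': array([-2.57093829e-02, -5.18181917e-05, -4.50741853e-02]), 'opening': 0.9989111620228952}
0.0187
```

View pics/top0.png

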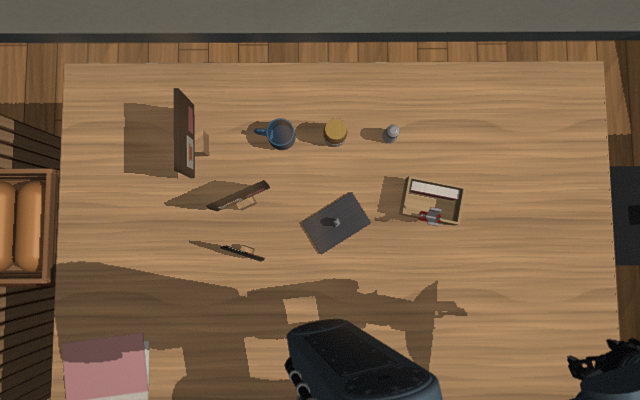

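View pics/side0.png

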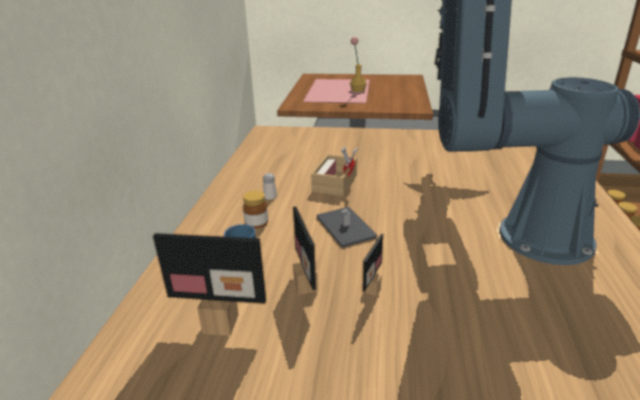

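View pics/wrist0.png

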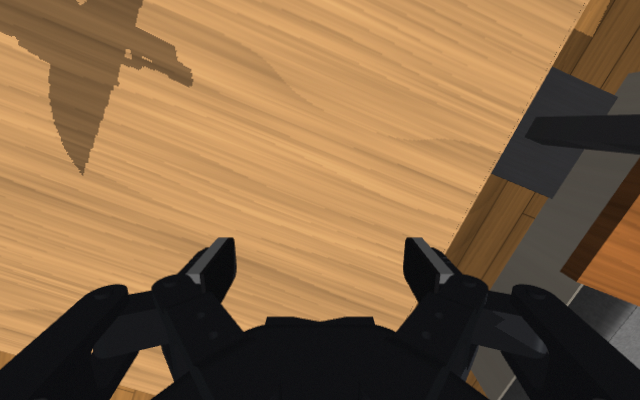

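The top view shows three board-like things: a large one at px (185,133), one at (238,195) and a small one at (243,252). The one at (238,195) looks middle-sized. I'll check the sizes with depth and in enlarged crops.

Run:
```python
from h import *
crop('top0',165,165,305,275,5.5,'c_boards')
crop('top0',290,160,480,265,4.2,'c_footbox')
c,p,d=load('top0'); C=cloud(c,d)
for nm,(u0,v0,u1,v1) in dict(big=(165,80,210,185),mid=(195,175,280,220),small=(210,238,275,268),foot=(295,188,375,258),box=(375,170,470,230),jam=(318,115,352,150),sh=(378,120,405,146),cup=(248,115,300,152)).items():
    P=C[v0:v1,u0:u1].reshape(-1,3); P=P[P[:,2]>0.006]
    z=np.percentile(P[:,2],99); T=P[P[:,2]>z-0.012]
    r=cv2.minAreaRect((T[:,:2]*1000).astype(np.float32))
    print(nm,'ztop',z.round(4),'rect',np.round(r[0],1),np.round(r[1],1),round(r[2],1),len(T))
```

```text
big ztop 0.2102 rect [589.7 258. ] [485.1 135.4] 43.0 490
mid ztop 1.305 rect [458.4  43.1] [0. 0.] 0.0 16
small ztop 1.305 rect [458.4  43.1] [0. 0.] 0.0 11
foot ztop 0.0567 rect [485.2  20.4] [16.2 68.5] 36.5 54
box ztop 0.1244 rect [ 497.4 -104.7] [ 46.  302.3] 6.1 92
jam ztop 0.0908 rect [612.4   7.5] [ 54.7 311.5] 86.9 375
sh ztop 1.305 rect [458.4  43.1] [0. 0.] 0.0 4
cup ztop 0.0701 rect [622.9  87.2] [331.1  79.7] 28.5 165
```

View pics/c_boards.png

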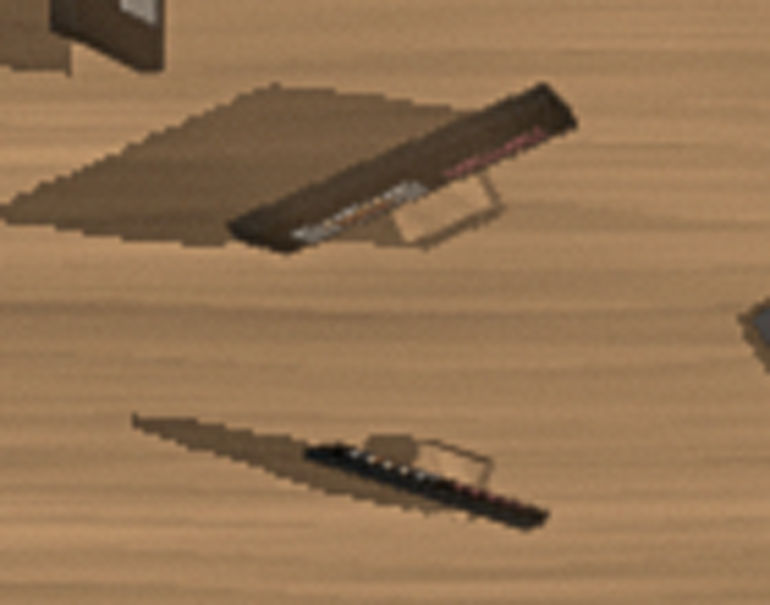

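View pics/c_footbox.png

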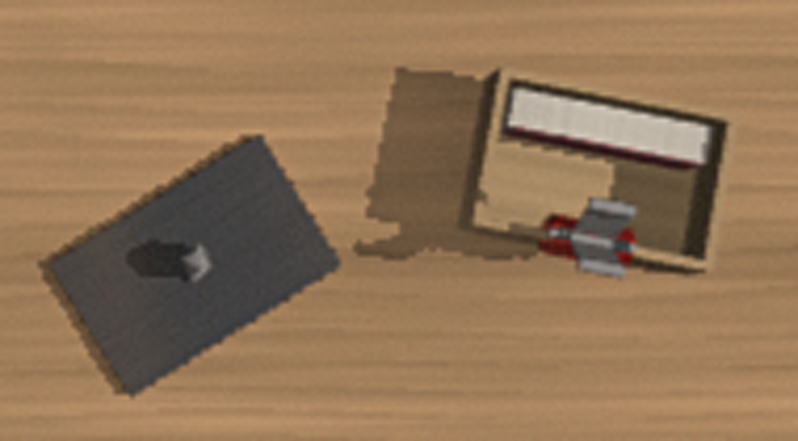

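Run:
```python
from h import *
c,p,d=load('top0'); C=cloud(c,d); C[d<=0]=np.nan
for nm,(u0,v0,u1,v1) in dict(big=(165,80,213,185),mid=(195,175,280,220),small=(210,238,275,268),foot=(295,188,375,258),stem=(318,212,345,232),box=(375,170,470,230),jam=(318,115,352,150),sh=(378,120,405,146),cup=(248,115,300,152)).items():
    P=C[v0:v1,u0:u1].reshape(-1,3); P=P[P[:,2]>0.006]
    z=np.percentile(P[:,2],97); T=P[P[:,2]>z-0.008]
    r=cv2.minAreaRect((T[:,:2]*1000).astype(np.float32))
    print(nm,'ztop',z.round(4),'rect',np.round(r[0],1),np.round(r[1],1),round(r[2],1),len(T))
# pixel reads
f=lambda u,v,z,o,s:onz(c,o[0]+u/s,o[1]+v/s,z).round(4)
print('board outer top edge',f(232,230,.16,(165,165),5.5),f(545,85,.16,(165,165),5.5))
print('foot', [f(*x,.01,(290,160),4.2) for x in [(45,262),(260,135),(340,265),(127,393)]])
print('box', [f(*x,.06,(290,160),4.2) for x in [(470,230),(500,70),(725,122),(705,270)]])
print('stem',f(200,263,.052,(290,160),4.2))
```

```text
big ztop 0.2085 rect [713.8 372.9] [193.4  12.1] 1.2 449
mid ztop 0.1625 rect [565.6 243. ] [ 10.  148.6] 24.1 251
small ztop 0.1154 rect [423.8 238.5] [104.8   6.4] 71.7 113
foot ztop 0.0161 rect [487.   -9.5] [223.2 159.3] 31.5 1666
stem ztop 0.0508 rect [501.   -0.9] [15.9 15.2] 32.9 35
box ztop 0.1173 rect [ 511.8 -238.4] [26.6 43.6] 77.3 84
jam ztop 0.0891 rect [740.1   1.8] [53.9 53.6] 43.2 339
sh ztop 0.0751 rect [ 737.7 -149.1] [28.1 28.1] 63.5 99
cup ztop 0.0673 rect [736.9 145.3] [73.6 72. ] 40.2 148
board outer top edge [0.5353 0.3096 0.16  ] [0.5974 0.175  0.16  ]
foot [array([0.5018, 0.0938, 0.01  ]), array([ 0.5824, -0.0446,  0.01  ]), array([ 0.4986, -0.0947,  0.01  ]), array([0.4183, 0.042 , 0.01  ])]
box [array([ 0.518 , -0.1698,  0.06  ]), array([ 0.6171, -0.1905,  0.06  ]), array([ 0.5838, -0.3291,  0.06  ]), array([ 0.4925, -0.3138,  0.06  ])]
stem [ 0.4991 -0.0036  0.052 ]
```

The middle-sized candidate's top edge, at px (238,195), measures 149 x 10 mm at z of about 0.16 m, which fits the task's board (150 x 9 x 160 mm). The large one is 193 mm wide and 208 mm high, and the small one 105 mm wide and 115 mm high. The crop at (238,195) confirms the choice: a dark panel on an oak block, at (0.566, 0.243) with yaw 24°. Next I'll work out the approach.

```bash
cat >> h.py <<'E'
def to(x,y,z,yaw):
    o=get_obs(); p=o['eef_pos']; R=quatR(o['eef_rot']); y0=np.degrees(np.arctan2(R[1,0],R[0,0]))
    dl=R.T@(np.array([x,y,z])-p); t=-(((yaw-y0)+180)%360-180)
    print('tcp',p.round(4),'yaw',y0.round(2),'tilt',np.degrees(np.arccos(-R[2,2])).round(2),'-> t',dl.round(4),'turn',round(t,2),'dist',np.linalg.norm(dl).round(3),'rows',round(max(np.linalg.norm(dl)/.0417,abs(t)/7.16),1))
E
python3 - <<'E'
from h import *
to(.5656,.243,.25,24.1)
c,p,d=load('wrist0');o=get_obs();R=quatR(o['eef_rot']);A=att(c)
print('cam in tool',R.T@(np.array(c['origin'])-o['eef_pos']), (R.T@A).round(4))
print('tcp px',proj(c,o['eef_pos']),'100 below',proj(c,o['eef_pos']+[0,0,-.12]))
E
```

```text
tcp [ 0.2131 -0.5336  0.2306] yaw -68.24 tilt 0.08 -> t [-0.5906 -0.6153 -0.0184] turn -92.34 dist 0.853 rows 20.5
cam in tool [-0.00025118 -0.06496258 -0.14302529] [[ 1.000e+00  2.000e-04 -4.000e-04]
 [ 1.000e-04 -9.663e-01 -2.575e-01]
 [-4.000e-04  2.575e-01 -9.663e-01]]
tcp px [319.78172349 242.43251305] 100 below [319.74603387 190.58388164]
```

Call:
{"api": "move_arm", "payload": {"increments": [{"tx":-0.53,"ty":-0.55,"tz":-0.02,"turn":-92},{"tx":-0.53,"ty":-0.55,"tz":-0.02,"turn":-92},{"tx":-0.53,"ty":-0.55,"tz":-0.02,"turn":-92},{"tx":-0.53,"ty":-0.55,"tz":-0.02,"turn":-92},{"tx":-0.53,"ty":-0.55,"tz":-0.02,"turn":-92},{"tx":-0.53,"ty":-0.55,"tz":-0.02,"turn":-92},{"tx":-0.53,"ty":-0.55,"tz":-0.02,"turn":-92},{"tx":-0.53,"ty":-0.55,"tz":-0.02,"turn":-92},{"tx":-0.53,"ty":-0.55,"tz":-0.02,"turn":-92},{"tx":-0.53,"ty":-0.55,"tz":-0.02,"turn":-92},{"tx":-0.53,"ty":-0.55,"tz":-0.02,"turn":-92},{"tx":-0.53,"ty":-0.55,"tz":-0.02,"turn":-92},{"tx":-0.53,"ty":-0.55,"tz":-0.02,"turn":-92},{"tx":-0.53,"ty":-0.55,"tz":-0.02,"turn":-92},{"tx":-0.53,"ty":-0.55,"tz":-0.02,"turn":-92},{"tx":-0.53,"ty":-0.55,"tz":-0.02,"turn":-92},{"tx":-0.53,"ty":-0.55,"tz":-0.02,"turn":-92},{"tx":-0.53,"ty":-0.55,"tz":-0.02,"turn":-92},{"tx":-0.53,"ty":-0.55,"tz":-0.02,"turn":-92},{"tx":-0.53,"ty":-0.55,"tz":-0.02,"turn":-92}]}}

```text
time_s: 1.82
eef_pos: [0.5279, 0.1651, 0.2508]
eef_rot: [-0.0, 0.978, 0.208, -0.0]
wrist_force: [-0.8, -0.4, 0.4]
opening: 0.994
```

Run:
```python
from h import *
snap('wrist','wrist1'); to(.5656,.243,.25,24.1)
```

```text
tcp [0.5273 0.1632 0.2507] yaw 23.93 tilt 0.08 -> t [ 0.0674 -0.0574  0.0006] turn -0.17 dist 0.089 rows 2.1
```

View pics/wrist1.png

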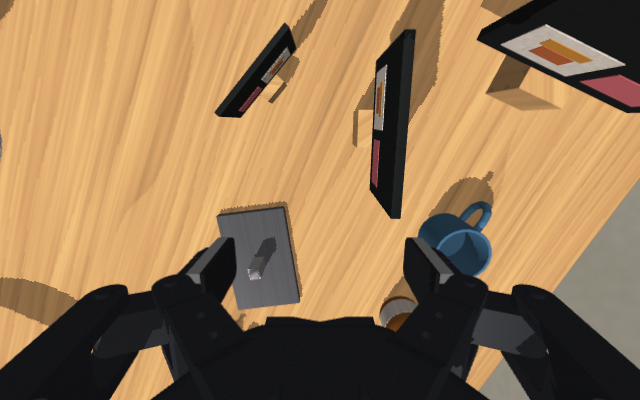

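The wrist view shows the board's panel with its top face running from about (410,30) to (395,218), the foot at (260,255) and its stem tip at (255,272).

```bash
python3 - <<'E'
from h import *
crop('wrist1',350,20,430,230,2.8,'c_b1')
crop('wrist1',205,195,310,315,5,'c_f1')
E
python3 -c "
import cv2,numpy as np
a=cv2.imread('pics/c_b1.png');b=cv2.imread('pics/c_f1.png')
h=600;o=np.zeros((600,224+525+10,3),np.uint8);o[:a.shape[0],:224]=a;o[:b.shape[0],234:234+b.shape[1]]=b
cv2.imwrite('pics/c_m1.png',o)"
```

```text
(no output)
```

View pics/c_m1.png

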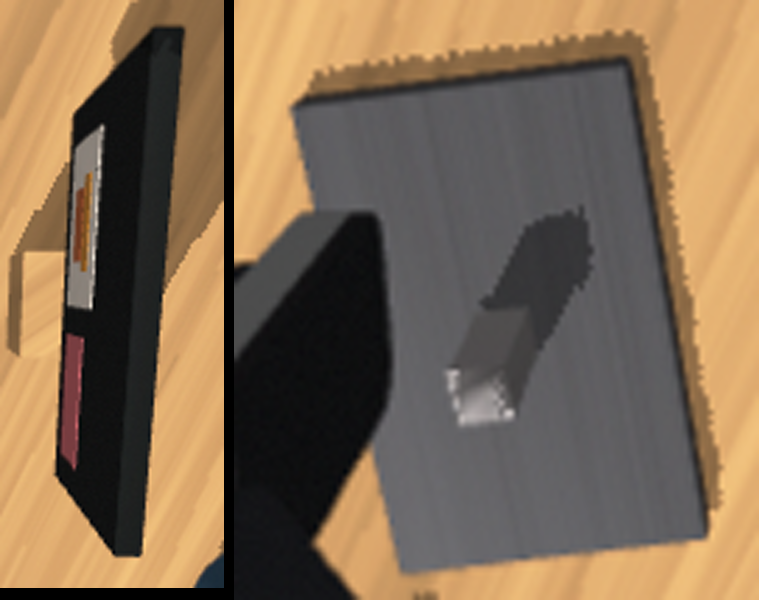

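Run:
```python
from h import *
c,p,d=load('wrist1')
q=[onz(c,350+u/2.8,20+v/2.8,.16)[:2] for u,v in [(154,30),(184,28),(141,555),(115,555)]]
q=np.array(q);print(q.round(4),q.mean(0).round(4)); m1=(q[0]+q[1])/2;m2=(q[2]+q[3])/2;e=m1-m2;print('len',np.linalg.norm(e),'yaw',np.degrees(np.arctan2(e[1],e[0]))-90)
f=np.array([onz(c,205+(u-234)/5,195+v/5,.01)[:2] for u,v in [(295,107),(628,68),(702,537),(402,573)]])
print(f.round(4),f.mean(0).round(4))
for a,b in [(0,3),(1,2),(0,1),(3,2)]:
    e=f[a]-f[b];print(np.linalg.norm(e).round(4),np.degrees(np.arctan2(e[1],e[0])).round(2)-90)
s=np.array([onz(c,205+(u-234)/5,195+v/5,.049)[:2] for u,v in [(447,370),(500,362),(515,415),(460,425)]]);print('stem',s.round(4),s.mean(0))
```

```text
[[0.5332 0.31  ]
 [0.5403 0.3137]
 [0.6006 0.1778]
 [0.5931 0.1745]] [0.5668 0.244 ]
len 0.14836982467072563 yaw 23.88737757094067
[[ 0.4203  0.0423]
 [ 0.504   0.0925]
 [ 0.5841 -0.0421]
 [ 0.5019 -0.093 ]] [ 5.026e-01 -1.000e-04]
0.158 31.069999999999993
0.1566 30.730000000000004
0.0976 -239.05
0.0967 -238.27
stem [[ 4.911e-01  5.200e-03]
 [ 5.035e-01  1.340e-02]
 [ 5.131e-01 -2.000e-04]
 [ 5.003e-01 -9.300e-03]] [0.5020249  0.00226621]
```

Run:
```python
from h import *
to(.5023,.0,.15,30.5)
```

```text
tcp [0.5273 0.1632 0.2507] yaw 23.93 tilt 0.08 -> t [-0.0889  0.139   0.1008] turn -6.57 dist 0.193 rows 4.6
```

Call:
{"api": "move_arm", "payload": {"increments": [{"tx":-0.035,"ty":0.055,"tz":0.03,"turn":-3},{"tx":-0.089,"ty":0.139,"tz":0.1,"turn":-6.5},{"tx":-0.089,"ty":0.139,"tz":0.1,"turn":-6.5},{"tx":-0.089,"ty":0.139,"tz":0.1,"turn":-6.5},{"tx":-0.089,"ty":0.139,"tz":0.1,"turn":-6.5},{"tx":-0.089,"ty":0.139,"tz":0.1,"turn":-6.5},{"tx":-0.089,"ty":0.139,"tz":0.1,"turn":-6.5},{"tx":-0.089,"ty":0.139,"tz":0.1,"turn":-6.5}]}}

```text
time_s: 2.53
eef_pos: [0.502, -0.0018, 0.1519]
eef_rot: [0.0, 0.966, 0.26, 0.0]
wrist_force: [0.2, 0.6, 0.6]
opening: 0.997
```

Run:
```python
from h import *
snap('wrist','wrist2'); o=get_obs(); print(o['eef_pos'],o['dq'].round(3))
```

```text
[ 0.50239324 -0.00119967  0.15222738] [ 0.021 -0.002 -0.01  -0.001  0.001 -0.   ]
```

View pics/wrist2.png

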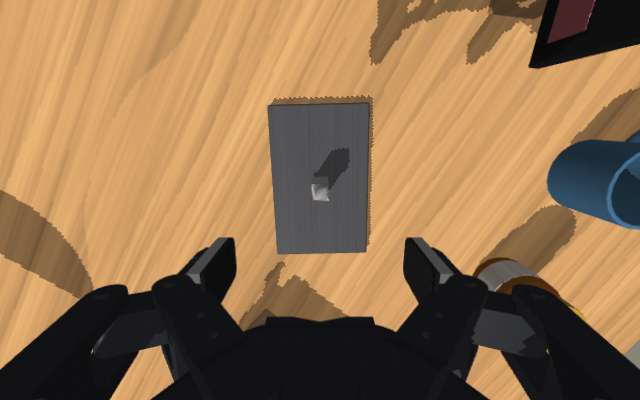

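The foot stands nearly upright in the wrist view, with its corners near (269,105), (370,102), (366,252) and (278,254) and the stem top near (320,193).

Run:
```python
from h import *
crop('wrist2',260,90,385,265,4,'c_f2'); crop('wrist2',300,170,345,215,11,'c_s2')
a=cv2.imread('pics/c_f2.png');b=cv2.imread('pics/c_s2.png')[:,:295]
o=np.zeros((700,800,3),np.uint8);o[:700,:500]=a;o[:495,505:800]=b;o=cv2.resize(o,(686,600));cv2.imwrite('pics/c_m2.png',o)
```

```text
(no output)
```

View pics/c_m2.png

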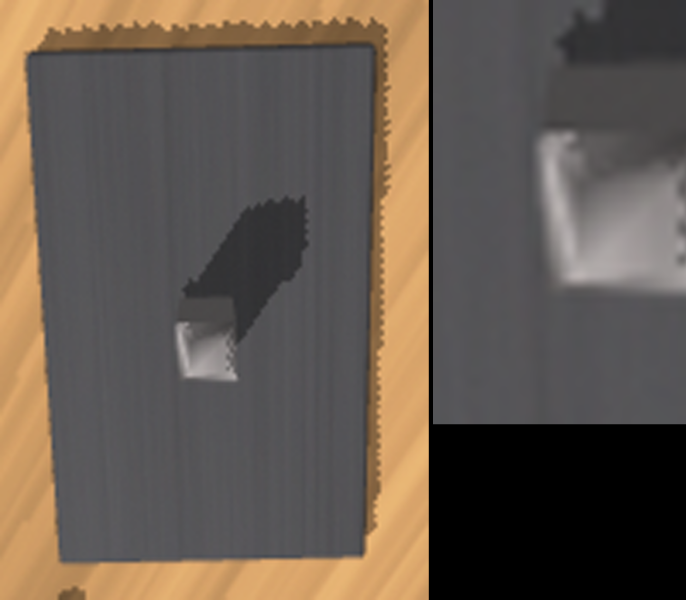

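Run:
```python
from h import *
c,p,d=load('wrist2'); s=4*600/700
g=lambda L,z:np.array([onz(c,260-.5+u/s,90-.5+v/s,z)[:2] for u,v in L])
f=g([(28,54),(373,47),(364,556),(61,562)],.01);print(f.round(4),f.mean(0).round(4))
for a,b in [(0,3),(1,2),(0,1),(3,2)]:
    e=f[a]-f[b];print(np.linalg.norm(e).round(4),((np.degrees(np.arctan2(e[1],e[0]))+45)%90-45).round(2))
st=g([(177,321),(235,321),(237,380),(181,378)],.045);print(st.round(4),st.mean(0).round(4))
for a,b in [(0,3),(1,2),(0,1),(3,2)]:
    e=st[a]-st[b];print(np.linalg.norm(e).round(4),((np.degrees(np.arctan2(e[1],e[0]))+45)%90-45).round(2))
C=cloud(c,d);m=(C[...,2]>.046);m[:, :300]=0;m[:,340:]=0;m[:175]=0;m[215:]=0;print(C[m].mean(0),m.sum(),C[150:160,290:300].mean((0,1)),C[60:70,320:330].mean((0,1)))
to(.5668,.244,.25,24)
```

```text
[[ 0.4185  0.0421]
 [ 0.5019  0.0928]
 [ 0.5847 -0.0413]
 [ 0.5004 -0.0927]] [5.014e-01 2.000e-04]
0.1578 31.29
0.1576 31.69
0.0976 31.26
0.0987 31.36
[[ 0.4903  0.0033]
 [ 0.5037  0.0111]
 [ 0.5125 -0.0028]
 [ 0.499  -0.0099]] [5.014e-01 4.000e-04]
0.0159 33.63
0.0164 32.5
0.0155 30.13
0.0152 28.0
[0.50028772 0.00214015 0.05444035] 289 [0.4639771  0.01392042 0.01337022] [0.44773334 0.1012051  0.00924174]
tcp [ 0.5024 -0.0012  0.1522] yaw 30.22 tilt 0.08 -> t [ 0.1792 -0.1794 -0.0977] turn 6.22 dist 0.272 rows 6.5
```

Call:
{"api": "move_arm", "payload": {"increments": [{"tx":0.01,"ty":-0.01,"tz":-0.04,"turn":1},{"tx":0.179,"ty":-0.179,"tz":-0.107,"turn":6.2},{"tx":0.179,"ty":-0.179,"tz":-0.107,"turn":6.2},{"tx":0.179,"ty":-0.179,"tz":-0.107,"turn":6.2},{"tx":0.179,"ty":-0.179,"tz":-0.107,"turn":6.2},{"tx":0.179,"ty":-0.179,"tz":-0.107,"turn":6.2},{"tx":0.179,"ty":-0.179,"tz":-0.107,"turn":6.2},{"tx":0.179,"ty":-0.179,"tz":-0.107,"turn":6.2},{"tx":0.179,"ty":-0.179,"tz":-0.107,"turn":6.2},{"tx":0.179,"ty":-0.179,"tz":-0.107,"turn":6.2}]}}

```text
time_s: 3.42
eef_pos: [0.5659, 0.2446, 0.2586]
eef_rot: [0.0, 0.978, 0.209, 0.0]
wrist_force: [0.6, -0.0, -0.1]
opening: 1.001
```

Run:
```python
from h import *
snap('wrist','wrist3'); to(.5668,.244,.13,24)
crop('wrist3',290,60,350,340,2,'t')
```

```text
tcp [0.5659 0.2437 0.2582] yaw 24.1 tilt 0.04 -> t [1.100e-03 1.000e-04 1.282e-01] turn 0.1 dist 0.128 rows 3.1
```

View pics/wrist3.png

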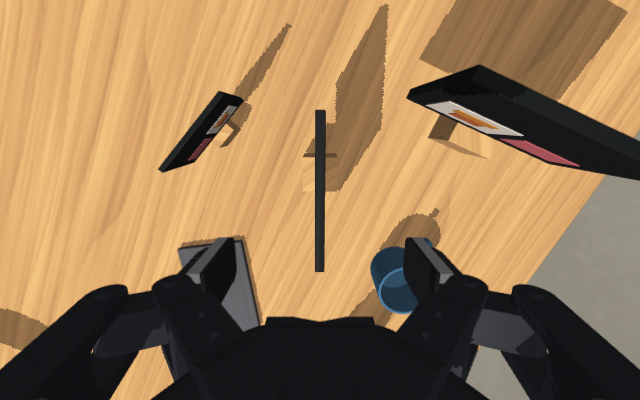

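Run:
```python
from h import *
crop('wrist3',305,100,335,130,8,'a');crop('wrist3',305,255,335,285,8,'b')
cv2.imwrite('pics/c_e3.png',np.hstack([cv2.imread('pics/a.png'),cv2.imread('pics/b.png')]))
```

```text
(no output)
```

View pics/c_e3.png

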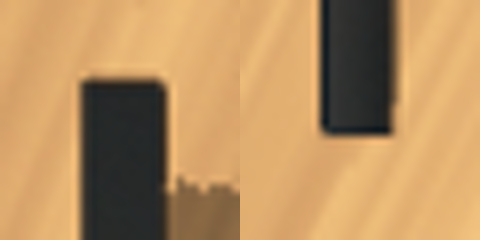

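Run:
```python
from h import *
c,p,d=load('wrist3'); a=onz(c,319.75,109.3,.16);b=onz(c,319.2,271.0,.16);m=(a+b)/2;e=a-b
print(a,b,m,np.linalg.norm(e),np.degrees(np.arctan2(e[1],e[0]))-90); to(m[0],m[1],.128,np.degrees(np.arctan2(e[1],e[0]))-90)
o=get_obs();R=quatR(o['eef_rot']);print((R.T@(m-o['eef_pos'])).round(4))
c2,_,_=load('wrist2');A=att(c2)
```

```text
[0.5356116  0.31266908 0.16      ] [0.59628239 0.17636732 0.16      ] [0.565947  0.2445182 0.16     ] 0.14919489095567678 23.994854326714957
tcp [0.5659 0.2437 0.2582] yaw 24.1 tilt 0.04 -> t [ 0.0005 -0.0007  0.1302] turn 0.1 dist 0.13 rows 3.1
[ 0.0005 -0.0007  0.0982]
```

Call:
{"api": "move_arm", "payload": {"increments": [{"tx":0.0005,"ty":-0.001,"tz":0.035,"turn":0},{"tx":0.0005,"ty":-0.001,"tz":0.075,"turn":0},{"tx":0.0005,"ty":-0.001,"tz":0.115,"turn":0},{"tx":0.0005,"ty":-0.001,"tz":0.13,"turn":0},{"tx":0.0005,"ty":-0.001,"tz":0.13,"turn":0}]}}

```text
time_s: 3.88
eef_pos: [0.5625, 0.2425, 0.1226]
eef_rot: [0.0, 0.978, 0.207, -0.005]
wrist_force: [-0.8, -1.2, -0.6]
opening: 1.002
```

Call:
{"api": "move_arm", "payload": {"increments": [{"tz":0},{"tz":0},{"tz":0},{"tz":0},{"tz":0},{"tz":0},{"tz":0},{"tz":0},{"tz":0},{"tz":0}], "gripper": 0}}

```text
validation failed for argument at $.in...
```

Run:
```python
from h import *
snap('side','side4');to(.5668,.244,.128,24)
```

```text
tcp [0.5646 0.2432 0.1259] yaw 23.96 tilt 0.32 -> t [ 0.0023  0.0002 -0.0021] turn -0.04 dist 0.003 rows 0.1
```

Call:
{"api": "move_arm", "payload": {"increments": [{"tx":0,"ty":0,"tz":0,"turn":0},{"tx":0,"ty":0,"tz":0,"turn":0},{"tx":0,"ty":0,"tz":0,"turn":0},{"tx":0,"ty":0,"tz":0,"turn":0},{"tx":0,"ty":0,"tz":0,"turn":0},{"tx":0,"ty":0,"tz":0,"turn":0},{"tx":0,"ty":0,"tz":0,"turn":0},{"tx":0,"ty":0,"tz":0,"turn":0},{"tx":0,"ty":0,"tz":0,"turn":0},{"tx":0,"ty":0,"tz":0,"turn":0}], "gripper": 0}}

```text
time_s: 4.77
eef_pos: [0.5668, 0.2451, 0.129]
eef_rot: [0.0, 0.978, 0.208, 0.0]
wrist_force: [-0.7, -0.3, 5.6]
opening: 0.095
```

Run:
```python
from h import *
o=get_obs();print(o['opening'],o['wrist_force'],o['time_s']);to(.5668,.244,.128,24)
```

```text
0.09545057130232472 [-0.73537601 -0.33687853  5.6136123 ] 4.7667
tcp [0.5668 0.2451 0.129 ] yaw 24.07 tilt 0.05 -> t [-0.0005  0.001   0.001 ] turn 0.07 dist 0.001 rows 0.0
```

Call:
{"api": "move_arm", "payload": {"increments": [{"tx":0,"ty":0,"tz":-0.01,"turn":0},{"tx":0,"ty":0,"tz":-0.03,"turn":0},{"tx":0,"ty":0,"tz":-0.055,"turn":0},{"tx":0,"ty":0,"tz":-0.08,"turn":0},{"tx":0,"ty":0,"tz":-0.09,"turn":0},{"tx":0,"ty":0,"tz":-0.09,"turn":0}]}}

```text
time_s: 5.27
eef_pos: [0.5682, 0.2454, 0.2216]
eef_rot: [-0.0, 0.978, 0.209, 0.003]
wrist_force: [-0.6, 0.9, -1.4]
opening: 0.093
```

Run:
```python
from h import *
o=get_obs();print(o['opening'],o['wrist_force'],o['time_s']);to(.5014,.0003,.22,31.2)
snap('wrist','wrist5')
```

```text
0.09327315831166279 [-0.58225915  0.9115282  -1.42195712] 5.2667
tcp [0.5682 0.2454 0.2216] yaw 24.07 tilt 0.32 -> t [-0.161   0.1966  0.0009] turn -7.13 dist 0.254 rows 6.1
```

View pics/wrist5.png

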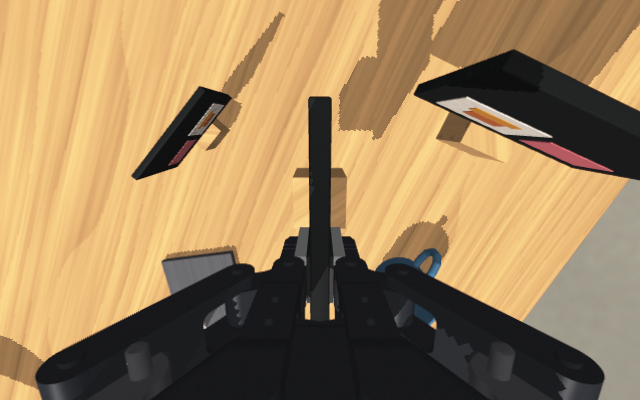

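Call:
{"api": "move_arm", "payload": {"increments": [{"tx":-0.015,"ty":0.018,"tz":0,"turn":-1},{"tx":-0.035,"ty":0.043,"tz":0,"turn":-2},{"tx":-0.06,"ty":0.073,"tz":0,"turn":-3},{"tx":-0.085,"ty":0.104,"tz":0,"turn":-4},{"tx":-0.11,"ty":0.135,"tz":0,"turn":-5},{"tx":-0.135,"ty":0.166,"tz":0,"turn":-6},{"tx":-0.15,"ty":0.185,"tz":0,"turn":-7.1},{"tx":-0.157,"ty":0.193,"tz":0,"turn":-7.1},{"tx":-0.16,"ty":0.197,"tz":0,"turn":-7.1},{"tx":-0.16,"ty":0.197,"tz":0,"turn":-7.1},{"tx":-0.16,"ty":0.197,"tz":0,"turn":-7.1},{"tx":-0.16,"ty":0.197,"tz":0,"turn":-7.1},{"tx":-0.16,"ty":0.197,"tz":0,"turn":-7.1},{"tx":-0.16,"ty":0.197,"tz":0,"turn":-7.1}]}}

```text
time_s: 6.48
eef_pos: [0.5009, 0.0009, 0.2182]
eef_rot: [-0.0, 0.963, 0.269, -0.0]
wrist_force: [0.4, 0.3, -2.0]
opening: 0.096
```

Run:
```python
from h import *
o=get_obs();print(o['opening'],o['wrist_force'],o['time_s'],o['dq'].round(3));to(.5014,.0003,.22,31.2)
snap('wrist','wrist6');snap('side','side6')
```

```text
0.09578438538451466 [ 0.36377556  0.27639725 -2.04038056] 6.4833 [-0.007 -0.003  0.002  0.     0.    -0.002]
tcp [0.5009 0.0009 0.2182] yaw 31.25 tilt 0.02 -> t [ 0.0001  0.0008 -0.0018] turn 0.05 dist 0.002 rows 0.0
```

View pics/wrist6.png

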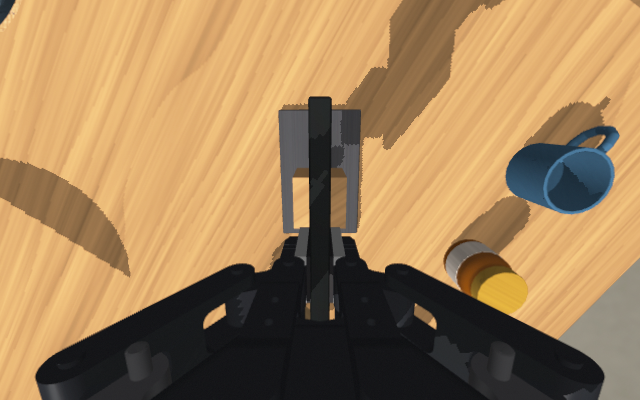

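View pics/side6.png

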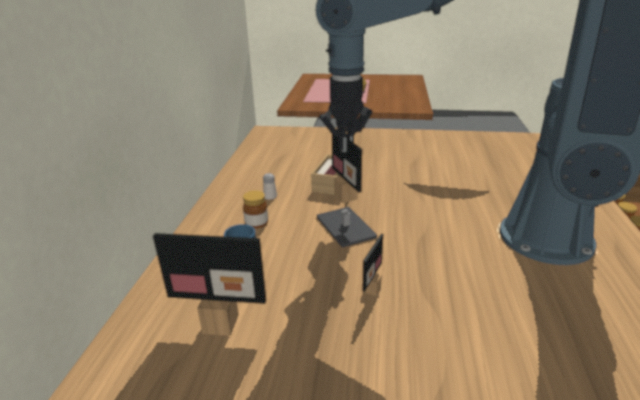

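Run:
```python
from h import *
crop('wrist6',270,95,370,240,4,'c6')
```

```text
(no output)
```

View pics/c6.png

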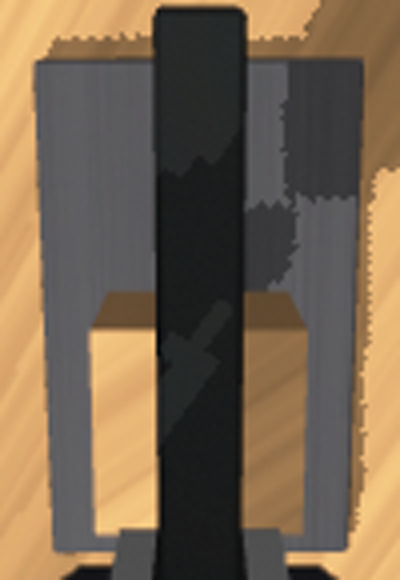

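Run:
```python
from h import *
c,p,d=load('wrist6'); o=get_obs();R=quatR(o['eef_rot'])
def T(u,v,z): return (R.T@(onz(c,270-.5+u/4,95-.5+v/4,z)-o['eef_pos']))[:2]*1000
f=np.array([T(*q,.01) for q in [(36,62),(363,60),(348,550),(54,552)]]);print(f.round(1),f.mean(0).round(2))
print('block bot',T(107,292,.089).round(1),T(292,292,.089).round(1),'top',T(90,328,.139).round(1),T(307,328,.139).round(1))
print('panel top', T(155,8,.249).round(1),T(245,8,.249).round(1))
```

```text
[[-49.  -78.1]
 [ 49.3 -78.8]
 [ 50.3  79.2]
 [-48.9  79.9]] [0.41 0.56]
block bot [-22.6 -21.3] [ 22.9 -21.4] top [-22.  -22.1] [ 21.9 -22.2]
panel top [ -4.2 -74.5] [  4.4 -74.6]
```

Call:
{"api": "move_arm", "payload": {"increments": [{"tx":0.0003,"ty":0.0005,"tz":0.01,"turn":0},{"tx":0.0003,"ty":0.0005,"tz":0.02,"turn":0},{"tx":0.0003,"ty":0.0005,"tz":0.028,"turn":0},{"tx":0.0003,"ty":0.0005,"tz":0.034,"turn":0},{"tx":0.0003,"ty":0.0005,"tz":0.036,"turn":0},{"tx":0.0003,"ty":0.0005,"tz":0.039,"turn":0},{"tx":0.0003,"ty":0.0005,"tz":0.042,"turn":0},{"tx":0.0003,"ty":0.0005,"tz":0.045,"turn":0},{"tx":0.0003,"ty":0.0005,"tz":0.048,"turn":0},{"tx":0.0003,"ty":0.0005,"tz":0.05,"turn":0},{"tx":0.0003,"ty":0.0005,"tz":0.05,"turn":0},{"tx":0.0003,"ty":0.0005,"tz":0.05,"turn":0}]}}

```text
time_s: 7.58
eef_pos: [0.5012, -0.0004, 0.1682]
eef_rot: [-0.0, 0.963, 0.269, -0.0]
wrist_force: [-0.3, 0.5, -1.4]
opening: 0.096
```

Run:
```python
from h import *
o=get_obs();print(o['opening'],o['wrist_force'],o['torque'],o['time_s']);to(.5014,.0003,.139,31.2)
snap('wrist','wrist7');
crop('wrist7',270,75,370,240,3.5,'c7')
```

```text
0.09615727939333173 [-0.3295773   0.45036231 -1.42461575] [ 0.10476283  0.11120199 -0.03695771] 7.5833
tcp [ 5.012e-01 -4.000e-04  1.682e-01] yaw 31.16 tilt 0.02 -> t [ 0.0006 -0.0005  0.0292] turn -0.04 dist 0.029 rows 0.7
```

View pics/c7.png

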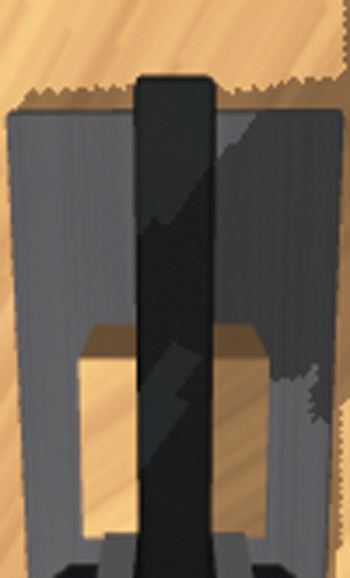

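Call:
{"api": "move_arm", "payload": {"increments": [{"tx":0,"ty":0,"tz":0.005,"turn":0},{"tx":0,"ty":0,"tz":0.01,"turn":0},{"tx":0,"ty":0,"tz":0.015,"turn":0},{"tx":0,"ty":0,"tz":0.02,"turn":0},{"tx":0,"ty":0,"tz":0.024,"turn":0},{"tx":0,"ty":0,"tz":0.026,"turn":0},{"tx":0,"ty":0,"tz":0.0275,"turn":0},{"tx":0,"ty":0,"tz":0.0285,"turn":0},{"tx":0,"ty":0,"tz":0.029,"turn":0},{"tx":0,"ty":0,"tz":0.029,"turn":0},{"tx":0,"ty":0,"tz":0.029,"turn":0}]}}

```text
time_s: 8.55
eef_pos: [0.5012, -0.0004, 0.1393]
eef_rot: [-0.0, 0.963, 0.269, -0.0]
wrist_force: [-0.7, 0.5, -2.1]
opening: 0.097
```

Run:
```python
from h import *
o=get_obs();print(o['opening'],o['wrist_force'],o['torque'],o['time_s']);to(.5014,.0003,.139,31.2)
```

```text
0.09727760103354521 [-0.7206764   0.5452883  -2.10596655] [0.22936884 0.07737896 0.02407882] 8.55
tcp [ 5.012e-01 -4.000e-04  1.393e-01] yaw 31.16 tilt 0.01 -> t [ 0.0006 -0.0005  0.0003] turn -0.04 dist 0.001 rows 0.0
```

Force is still only the board's weight, so I'll go down in small steps until it makes contact.

Call:
{"api": "move_arm", "payload": {"increments": [{"tx":0,"ty":0,"tz":0.0005,"turn":0},{"tx":0,"ty":0,"tz":0.001,"turn":0},{"tx":0,"ty":0,"tz":0.001,"turn":0},{"tx":0,"ty":0,"tz":0.001,"turn":0}]}}

```text
time_s: 8.88
eef_pos: [0.5015, -0.0004, 0.139]
eef_rot: [0.0, 0.963, 0.269, 0.0]
wrist_force: [-2.9, 1.7, 5.8]
opening: 0.097
```

Call:
{"api": "move_arm", "payload": {"increments": [{"tx":0,"ty":0,"tz":0,"turn":0},{"tx":0,"ty":0,"tz":0,"turn":0},{"tx":0,"ty":0,"tz":0,"turn":0},{"tx":0,"ty":0,"tz":0,"turn":0},{"tx":0,"ty":0,"tz":0,"turn":0},{"tx":0,"ty":0,"tz":0,"turn":0},{"tx":0,"ty":0,"tz":-0.01,"turn":0},{"tx":0,"ty":0,"tz":-0.04,"turn":0},{"tx":0,"ty":0,"tz":-0.08,"turn":0},{"tx":0,"ty":0,"tz":-0.12,"turn":0},{"tx":0,"ty":0,"tz":-0.12,"turn":0},{"tx":0,"ty":0,"tz":-0.12,"turn":0},{"tx":0,"ty":0,"tz":-0.12,"turn":0}], "gripper": 1}}

```text
time_s: 9.97
eef_pos: [0.5012, -0.0004, 0.2586]
eef_rot: [0.0, 0.963, 0.269, 0.0]
wrist_force: [-0.1, -0.1, -1.0]
opening: 0.998
```

Run:
```python
from h import *
o=get_obs();print(o['opening'],o['wrist_force'],o['time_s']);to(.5014,.0003,.259,31.2)
snap('wrist','wrist8');snap('side','side8')
crop('wrist8',260,90,385,280,3,'a');crop('side8',300,120,400,260,4,'b')
a=cv2.imread('pics/a.png');b=cv2.imread('pics/b.png');o=np.zeros((600,800,3),np.uint8);o[:a.shape[0],:a.shape[1]]=a;o[:b.shape[0],390:390+b.shape[1]]=b;cv2.imwrite('pics/c8.png',o)
```

```text
0.9982399249645724 [-0.11195252 -0.06685571 -1.00130314] 9.9667
tcp [ 5.012e-01 -4.000e-04  2.586e-01] yaw 31.17 tilt 0.04 -> t [ 0.0006 -0.0005 -0.0004] turn -0.03 dist 0.001 rows 0.0
```

View pics/c8.png

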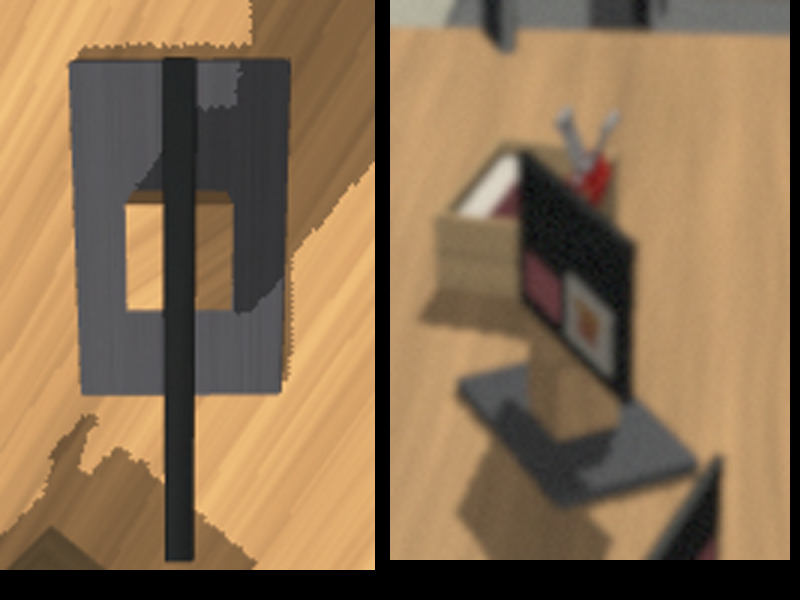

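The board is home: the block sits on the plate, centred and parallel in both views. The top edge runs from px (319,109) to (320,277) in the wrist view. Next is the clip, so I'll measure the board top and plan the look at the clip.

Run:
```python
from h import *
c,p,d=load('wrist8'); s=3
a=onz(c,259.7+178.5/s,89.7+58/s,.17);b=onz(c,259.7+179.5/s,89.7+560/s,.17);m=(a+b)/2;e=a-b
print('board top',m.round(4),np.linalg.norm(e).round(4),'yaw',(np.degrees(np.arctan2(e[1],e[0]))-90).round(2))
f=np.array([onz(c,259.7+u/s,89.7+v/s,.01)[:2] for u,v in [(70,62),(290,60),(283,392),(82,394)]]);print('foot',f.mean(0).round(4))
for i,j in [(0,3),(1,2)]:
    e=f[i]-f[j];print(np.degrees(np.arctan2(e[1],e[0]))-90)
c,p,d=load('top0'); C=cloud(c,d);C[d<=0]=np.nan
P=C[200:232,412:450].reshape(-1,3);P=P[P[:,2]>.085];print('clip high pts',len(P),P.min(0),P.max(0),P.mean(0))
crop('top0',395,165,470,235,10,'c_clip')
to(.51,-.235,.23,-9)
```

```text
board top [ 5.012e-01 -5.000e-04  1.700e-01] 0.1488 yaw 31.27
foot [0.5019 0.0006]
31.373319094222737
31.873873972576447
clip high pts 181 [ 0.4893271  -0.25868861  0.08509771] [ 0.53410052 -0.21342151  0.1258813 ] [ 0.51315884 -0.23835238  0.10681952]
tcp [ 5.003e-01 -2.000e-04  2.570e-01] yaw 31.16 tilt 0.15 -> t [-0.1131  0.2059  0.0268] turn 40.16 dist 0.236 rows 5.7
```

View pics/c_clip.png

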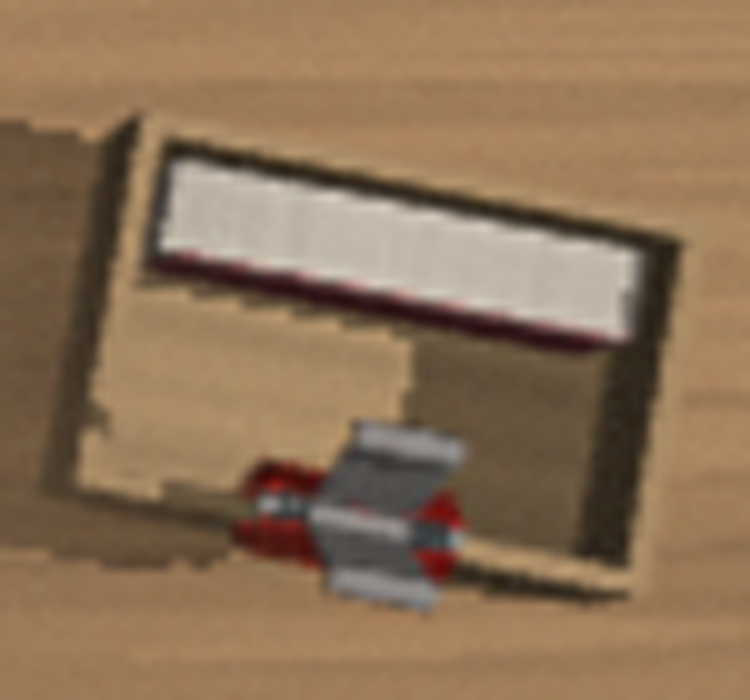

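Call:
{"api": "move_arm", "payload": {"increments": [{"tx":-0.113,"ty":0.206,"tz":0.0,"turn":40},{"tx":-0.113,"ty":0.206,"tz":0.0,"turn":40},{"tx":-0.113,"ty":0.206,"tz":0.0,"turn":40},{"tx":-0.113,"ty":0.206,"tz":0.0,"turn":40},{"tx":-0.113,"ty":0.206,"tz":0.015,"turn":42},{"tx":-0.113,"ty":0.206,"tz":0.027,"turn":42},{"tx":-0.113,"ty":0.206,"tz":0.027,"turn":42},{"tx":-0.113,"ty":0.206,"tz":0.027,"turn":42},{"tx":-0.113,"ty":0.206,"tz":0.027,"turn":42},{"tx":-0.113,"ty":0.206,"tz":0.027,"turn":42},{"tx":-0.113,"ty":0.206,"tz":0.027,"turn":42},{"tx":-0.113,"ty":0.206,"tz":0.027,"turn":42}]}}

```text
time_s: 11.07
eef_pos: [0.5116, -0.2342, 0.2319]
eef_rot: [0.0, 0.996, -0.093, 0.0]
wrist_force: [-0.7, -0.1, -0.0]
opening: 1.001
```

Run:
```python
from h import *
o=get_obs();print(o['dq'].round(3));to(.51,-.235,.23,-9)
snap('wrist','wrist9')
crop('wrist9',220,90,420,290,3,'c9')
```

```text
[-0.005  0.    -0.002 -0.    -0.002 -0.   ]
tcp [ 0.5116 -0.2342  0.2319] yaw -10.72 tilt 0.06 -> t [-0.0014  0.0011  0.0019] turn -1.72 dist 0.003 rows 0.2
```

View pics/c9.png

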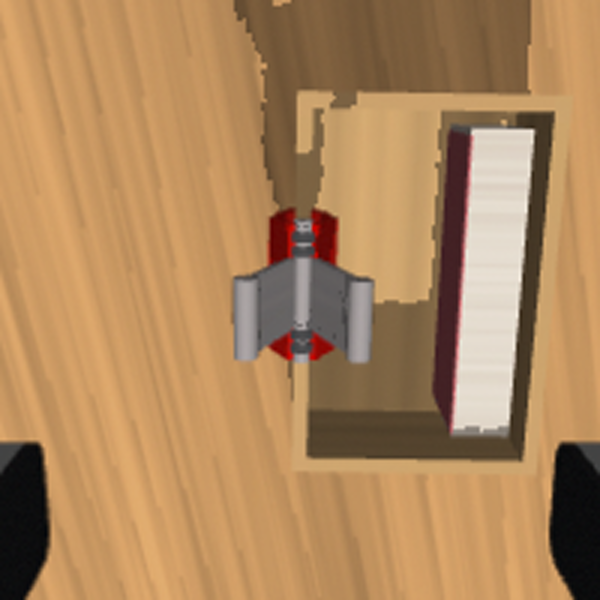

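Run:
```python
from h import *
c,p,d=load('wrist9');o=get_obs();R=quatR(o['eef_rot'])
g=lambda u,v,z:onz(c,219.7+u/3,89.7+v/3,z)
B=np.array([g(*q,.06)[:2] for q in [(298,92),(570,97),(537,473),(293,468)]]);print('box',B.round(4),B.mean(0).round(4))
for i,j in [(0,3),(1,2),(1,0),(2,3)]:
    e=B[i]-B[j];print(np.linalg.norm(e).round(4),((np.degrees(np.arctan2(e[1],e[0]))+45)%90-45).round(2))
r=np.array([g(*q,.118)[:2] for q in [(246,277),(246,360),(361.5,279),(360,361)]])
print('rolls',r.round(4),r.mean(0).round(4))
for i,j in [(0,1),(2,3),(2,0),(3,1)]:
    e=r[i]-r[j];print(np.linalg.norm(e).round(4),((np.degrees(np.arctan2(e[1],e[0]))+45)%90-45).round(2))
C=cloud(c,d)
print('roll heights',C[int(90+318/3),int(220+246/3)],C[int(90+318/3),int(220+361/3)],'pivot',C[int(90+300/3),int(220+303/3)],'rim',C[int(90+465/3),int(220+400/3)])
m=r.mean(0);to(m[0],m[1],.118-.0187,-11)
```

```text
box [[ 0.5236 -0.1695]
 [ 0.6203 -0.1897]
 [ 0.5916 -0.3357]
 [ 0.4939 -0.3149]] [ 0.5573 -0.2525]
0.1484 -11.54
0.1488 -11.12
0.0988 -11.78
0.0999 -12.02
rolls [[ 0.4971 -0.2215]
 [ 0.4915 -0.2483]
 [ 0.5325 -0.2289]
 [ 0.5275 -0.2555]] [ 0.5122 -0.2386]
0.0273 -11.67
0.027 -10.65
0.0362 -11.76
0.0367 -11.29
roll heights [ 0.49513771 -0.23368553  0.12286699] [ 0.53003039 -0.24015815  0.1234314 ] pivot [ 0.51217262 -0.24075628  0.08410194] rim [ 0.5369628  -0.32215585  0.0599942 ]
tcp [ 0.5115 -0.2343  0.2319] yaw -10.73 tilt 0.06 -> t [0.0013 0.004  0.1326] turn 0.27 dist 0.133 rows 3.2
```

Call:
{"api": "move_arm", "payload": {"increments": [{"tx":0.0013,"ty":0.004,"tz":0.03,"turn":0.7},{"tx":0.0013,"ty":0.004,"tz":0.06,"turn":0.7},{"tx":0.0013,"ty":0.004,"tz":0.09,"turn":0.7},{"tx":0.0013,"ty":0.004,"tz":0.105,"turn":0.7},{"tx":0.0013,"ty":0.004,"tz":0.105,"turn":0.7},{"tx":0.0013,"ty":0.004,"tz":0.105,"turn":0.7},{"tx":0.0013,"ty":0.004,"tz":0.105,"turn":0.7},{"tx":0.0013,"ty":0.004,"tz":0.105,"turn":0.7}]}}

```text
time_s: 11.78
eef_pos: [0.5129, -0.2401, 0.1285]
eef_rot: [0.001, 0.995, -0.1, 0.002]
wrist_force: [0.2, -0.4, 1.0]
opening: 1.0
```

Run:
```python
from h import *
to(.5122,-.2386,.099,-11.4)
snap('wrist','wrist10')
crop('wrist10',200,100,440,290,3,'c10')
```

```text
tcp [ 0.5129 -0.2401  0.1285] yaw -11.52 tilt 0.21 -> t [-0.0011 -0.0013  0.0294] turn -0.12 dist 0.029 rows 0.7
```

View pics/c10.png

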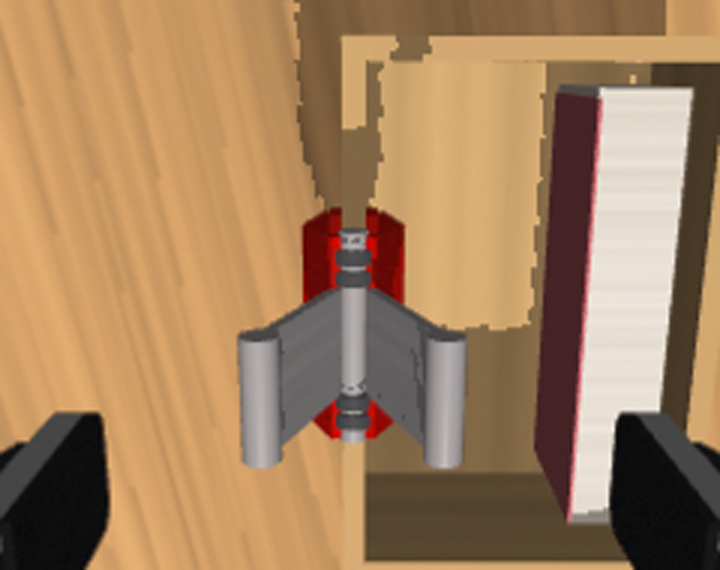

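Run:
```python
from h import *
c,p,d=load('wrist10')
o=get_obs();print(o['dq'].round(3))
r=np.array([onz(c,199.7+u/3,99.7+v/3,.118) for u,v in [(260,337),(262,466),(446,337),(444,466)]])
print(r.round(4),r.mean(0))
m=r.mean(0)
for i,j in [(0,1),(2,3),(2,0),(3,1)]:
    e=r[i]-r[j];print(np.linalg.norm(e).round(4),((np.degrees(np.arctan2(e[1],e[0]))+45)%90-45).round(2))
to(m[0],m[1],.099,-11.4)
```

```text
[-0.002  0.005  0.007 -0.001 -0.002 -0.001]
[[ 0.497  -0.2221  0.118 ]
 [ 0.4911 -0.2488  0.118 ]
 [ 0.5321 -0.2293  0.118 ]
 [ 0.527  -0.2562  0.118 ]] [ 0.51180265 -0.23910115  0.118     ]
0.0273 -12.42
0.0273 -10.84
0.0358 -11.6
0.0366 -11.65
tcp [ 0.5128 -0.2401  0.1283] yaw -11.52 tilt 0.21 -> t [-0.0013 -0.0008  0.0293] turn -0.12 dist 0.029 rows 0.7
```

Call:
{"api": "move_arm", "payload": {"increments": [{"tx":-0.001,"ty":-0.0005,"tz":0.01,"turn":0},{"tx":-0.001,"ty":-0.0005,"tz":0.018,"turn":0},{"tx":-0.001,"ty":-0.0005,"tz":0.024,"turn":0},{"tx":-0.001,"ty":-0.0005,"tz":0.028,"turn":0},{"tx":-0.001,"ty":-0.0005,"tz":0.029,"turn":0},{"tx":-0.001,"ty":-0.0005,"tz":0.029,"turn":0},{"tx":-0.001,"ty":-0.0005,"tz":0.029,"turn":0},{"tx":-0.001,"ty":-0.0005,"tz":0.029,"turn":0},{"tx":-0.001,"ty":-0.0005,"tz":0.029,"turn":0}]}}

```text
time_s: 12.58
eef_pos: [0.511, -0.2389, 0.0977]
eef_rot: [0.0, 0.995, -0.101, 0.0]
wrist_force: [-1.2, 0.5, -0.3]
opening: 0.999
```

Run:
```python
from h import *
o=get_obs();print(o['dq'].round(3),o['wrist_force'])
to(.5119,-.239,.099,-11.4)
snap('wrist','wrist11')
crop('wrist11',200,100,440,290,3,'c11')
```

```text
[ 0.001 -0.002  0.002 -0.     0.    -0.002] [-1.16772688  0.48145244 -0.26533041]
tcp [ 0.511  -0.2389  0.0977] yaw -11.54 tilt 0.04 -> t [ 0.0009 -0.     -0.0013] turn -0.14 dist 0.002 rows 0.0
```

View pics/c11.png

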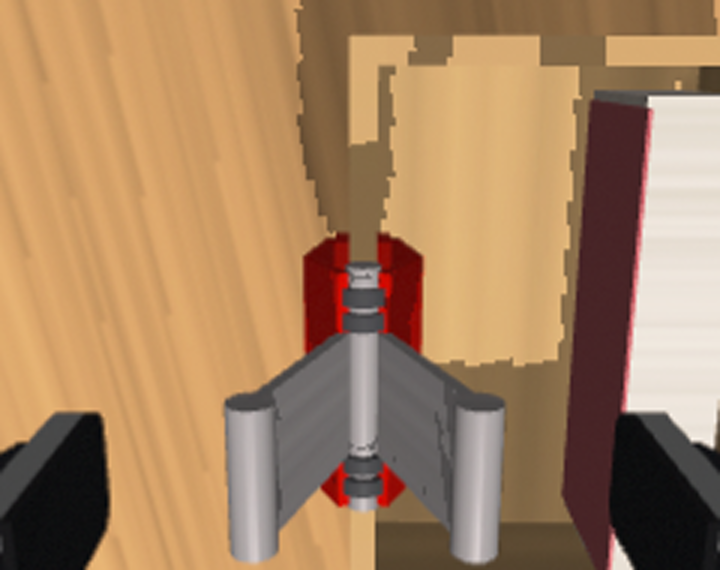

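Call:
{"api": "move_arm", "payload": {"increments": [{"tx":0.0009,"ty":0,"tz":-0.001,"turn":0},{"tx":0.0009,"ty":0,"tz":-0.001,"turn":0},{"tx":0.0009,"ty":0,"tz":-0.001,"turn":0},{"tx":0.0009,"ty":0,"tz":-0.001,"turn":0}]}}

```text
time_s: 12.97
eef_pos: [0.5117, -0.2389, 0.0984]
eef_rot: [0.0, 0.995, -0.101, 0.0]
wrist_force: [-0.4, 0.4, -0.1]
opening: 0.998
```

Run:
```python
from h import *
o=get_obs();print(o['dq'].round(3),o['wrist_force'])
to(.5119,-.239,.099,-11.4)
```

```text
[ 0.001  0.001  0.002  0.001  0.001 -0.001] [-0.39009052  0.36284531 -0.08178368]
tcp [ 0.5117 -0.2389  0.0984] yaw -11.54 tilt 0.01 -> t [ 0.0002  0.0001 -0.0006] turn -0.14 dist 0.001 rows 0.0
```

Call:
{"api": "move_arm", "payload": {"increments": [{"tx":0,"ty":0,"tz":0,"turn":0},{"tx":0,"ty":0,"tz":0,"turn":0},{"tx":0,"ty":0,"tz":0,"turn":0},{"tx":0,"ty":0,"tz":0,"turn":0},{"tx":0,"ty":0,"tz":0,"turn":0},{"tx":0,"ty":0,"tz":0,"turn":0},{"tx":0,"ty":0,"tz":0,"turn":0},{"tx":0,"ty":0,"tz":0,"turn":0},{"tx":0,"ty":0,"tz":0,"turn":0}], "gripper": 0}}

```text
time_s: 13.72
eef_pos: [0.5117, -0.2388, 0.0983]
eef_rot: [-0.0, 0.995, -0.101, -0.0]
wrist_force: [-0.2, -0.2, -0.6]
opening: 0.2
```

Run:
```python
from h import *
o=get_obs();print(o['opening'],o['wrist_force'])
snap('wrist','wrist12');snap('side','side12')
crop('wrist12',200,60,440,290,2.5,'a');crop('side12',300,130,380,210,5,'b')
a=cv2.imread('pics/a.png');b=cv2.imread('pics/b.png')[:,:200*1];b=cv2.imread('pics/b.png');o=np.zeros((600,1000,3),np.uint8);o[:a.shape[0],:a.shape[1]]=a;o[:b.shape[0],600:600+b.shape[1]]=b;cv2.imwrite('pics/c12.png',cv2.resize(o,(800,480)))
```

```text
0.19972561623353408 [-0.20035943 -0.23557128 -0.58205605]
```

View pics/c12.png

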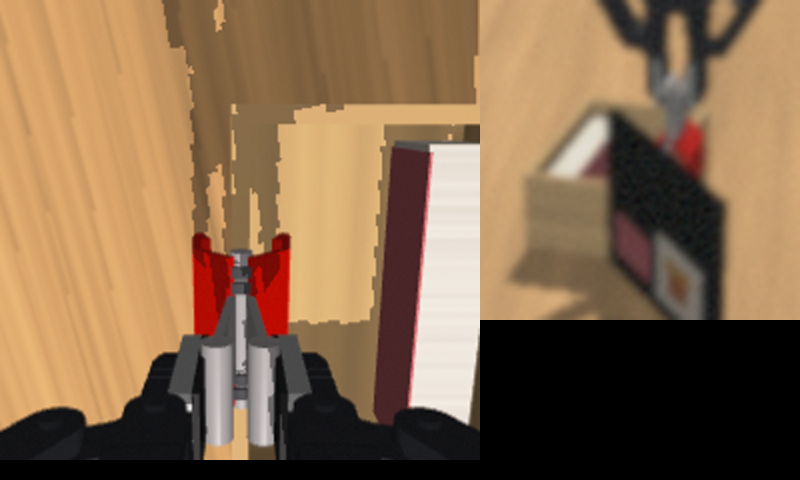

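Call:
{"api": "move_arm", "payload": {"increments": [{"tx":0,"ty":0,"tz":-0.005,"turn":0},{"tx":0,"ty":0,"tz":-0.015,"turn":0},{"tx":0,"ty":0,"tz":-0.03,"turn":0},{"tx":0,"ty":0,"tz":-0.05,"turn":0},{"tx":0,"ty":0,"tz":-0.075,"turn":0},{"tx":0,"ty":0,"tz":-0.1,"turn":0},{"tx":0,"ty":0,"tz":-0.125,"turn":0},{"tx":0,"ty":0,"tz":-0.145,"turn":0},{"tx":0,"ty":0,"tz":-0.157,"turn":0},{"tx":0,"ty":0,"tz":-0.16,"turn":0},{"tx":0,"ty":0,"tz":-0.16,"turn":0},{"tx":0,"ty":0,"tz":-0.16,"turn":0}]}}

```text
time_s: 14.82
eef_pos: [0.5112, -0.2385, 0.2572]
eef_rot: [-0.0, 0.995, -0.101, -0.001]
wrist_force: [-0.0, -1.2, -0.5]
opening: 0.196
```

Run:
```python
from h import *
o=get_obs();print(o['opening'],o['wrist_force'],o['time_s'])
to(.5012,-.0004,.258,31.2)
snap('wrist','wrist13');snap('side','side13')
crop('wrist13',200,60,440,290,2.5,'a');crop('side13',290,70,390,190,4,'b')
a=cv2.imread('pics/a.png');b=cv2.imread('pics/b.png');o=np.zeros((600,1000,3),np.uint8);o[:a.shape[0],:a.shape[1]]=a;o[:b.shape[0],600:600+b.shape[1]]=b;cv2.imwrite('pics/c13.png',cv2.resize(o,(800,480)))
```

```text
0.19614200335234244 [-0.04212607 -1.22731618 -0.54415662] 14.8167
tcp [ 0.5112 -0.2385  0.2572] yaw -11.54 tilt 0.09 -> t [-0.0574 -0.2313 -0.0005] turn -42.74 dist 0.238 rows 6.0
```

View pics/c13.png

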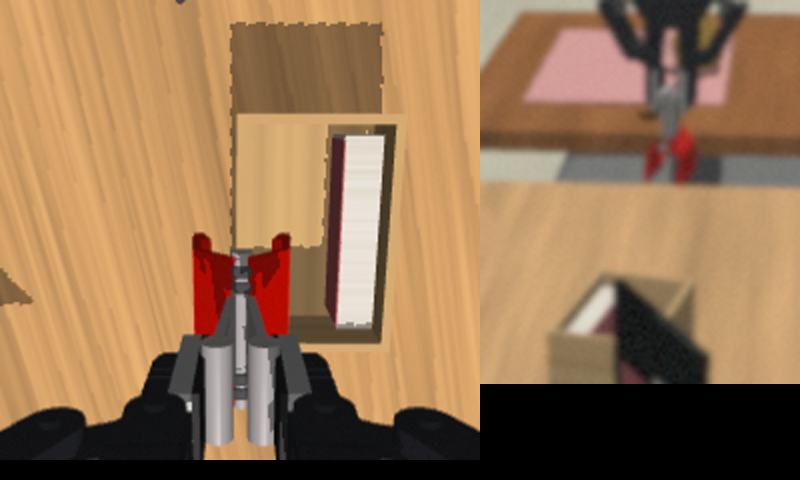

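Run:
```python
from h import *
c,p,d=load('wrist13')
B=np.array([onz(c,200+u/2,60+v/2,.06)[:2] for u,v in [(233,113),(405,114),(382,350)]]);print(B.round(4),'ctr',((B[0]+B[2])/2).round(4))
o=get_obs();R=quatR(o['eef_rot']);C=(cloud(c,d)-o['eef_pos'])@R
for n,(u,v) in dict(rollL=(218,395),rollR=(262,395),pinfar=(240,262),pinmid=(240,305),jawL=(205,240),jawR=(281,240)).items():
    print(n,C[60+v//2,200+u//2].round(4))
crop('wrist13',280,150,360,290,4.2,'c13b')
```

```text
[[ 0.5216 -0.1688]
 [ 0.6202 -0.1896]
 [ 0.5869 -0.3345]] ctr [ 0.5543 -0.2517]
rollL [-0.005  -0.0017 -0.0211]
rollR [ 0.0056 -0.0022 -0.0222]
pinfar [ 0.0005 -0.024   0.0207]
pinmid [ 0.0005 -0.0102  0.0219]
jawL [-0.012  -0.0251  0.0482]
jawR [ 0.0146 -0.0254  0.0467]
```

View pics/c13b.png

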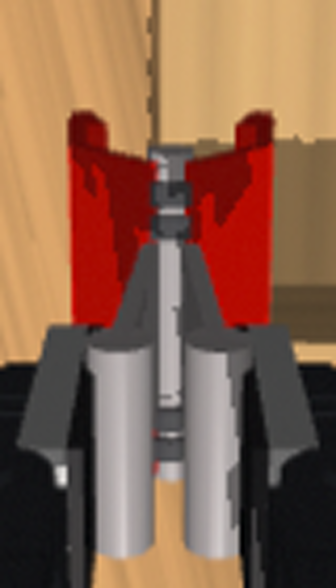

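Run:
```python
from h import *
c,p,d=load('wrist13');o=get_obs();R=quatR(o['eef_rot']);C=(cloud(c,d)-o['eef_pos'])@R
for nm,u in dict(L=309,R=331).items():
    for du in (-1,0,1):
        S=C[236:280,u+du]; k=np.abs(S[:,2]+.021)<.006; k&=np.isfinite(S[:,2]); f=np.polyfit(S[k,1],S[k,2],1); print(nm,du,k.sum(),'slope deg',np.degrees(np.arctan(f[0])).round(2),'y range',S[k,1].min().round(4),S[k,1].max().round(4),'z',S[k,2].mean().round(4))
S=C[186:260,320];k=np.abs(S[:,2]-.021)<.008;f=np.polyfit(S[k,1],S[k,2],1);print('pin',k.sum(),np.degrees(np.arctan(f[0])),S[k,1].min(),S[k,1].max(),S[k,2].mean())
```

```text
L -1 44 slope deg -1.14 y range -0.0129 0.0096 z -0.0211
L 0 43 slope deg -0.21 y range -0.0124 0.0103 z -0.0212
L 1 44 slope deg 0.82 y range -0.0125 0.0111 z -0.0212
R -1 44 slope deg 1.5 y range -0.0133 0.0106 z -0.0213
R 0 44 slope deg 0.68 y range -0.0125 0.0103 z -0.0212
R 1 44 slope deg -0.58 y range -0.0123 0.0096 z -0.0213
pin 74 -0.7482197953101191 -0.026844589277425064 0.0202253642039978 0.020409797887355672
```

Call:
{"api": "move_arm", "payload": {"increments": [{"tx":-0.004,"ty":-0.015,"tz":0,"turn":-3},{"tx":-0.01,"ty":-0.04,"tz":0,"turn":-8},{"tx":-0.017,"ty":-0.07,"tz":0,"turn":-13},{"tx":-0.025,"ty":-0.1,"tz":0,"turn":-18.5},{"tx":-0.033,"ty":-0.13,"tz":0,"turn":-24},{"tx":-0.04,"ty":-0.16,"tz":0,"turn":-30},{"tx":-0.047,"ty":-0.19,"tz":0,"turn":-35},{"tx":-0.053,"ty":-0.212,"tz":0,"turn":-39},{"tx":-0.056,"ty":-0.226,"tz":0,"turn":-42},{"tx":-0.0574,"ty":-0.231,"tz":0,"turn":-42.7},{"tx":-0.0574,"ty":-0.231,"tz":0,"turn":-42.7},{"tx":-0.0574,"ty":-0.231,"tz":0,"turn":-42.7},{"tx":-0.0574,"ty":-0.231,"tz":0,"turn":-42.7},{"tx":-0.0574,"ty":-0.231,"tz":0,"turn":-42.7}]}}

```text
time_s: 16.08
eef_pos: [0.5017, -0.0021, 0.2581]
eef_rot: [0.0, 0.964, 0.268, -0.0]
wrist_force: [-0.4, -0.1, -0.0]
opening: 0.201
```

Run:
```python
from h import *
o=get_obs();print(o['opening'],o['wrist_force'],o['time_s'])
to(.5012,-.0004,.2114,31.2)
snap('wrist','wrist14');snap('side','side14')
crop('wrist14',240,70,400,290,2.7,'a');crop('side14',310,90,400,240,4,'b')
a=cv2.imread('pics/a.png');b=cv2.imread('pics/b.png');o=np.zeros((600,800,3),np.uint8);o[:a.shape[0],:a.shape[1]]=a;o[:b.shape[0],440:440+b.shape[1]]=b;cv2.imwrite('pics/c14.png',o)
```

```text
0.20136684167432692 [-0.35463051 -0.12290591 -0.03186499] 16.0833
tcp [ 0.5017 -0.0021  0.2581] yaw 31.04 tilt 0.02 -> t [ 0.0005 -0.0017  0.0467] turn -0.16 dist 0.047 rows 1.1
```

View pics/c14.png

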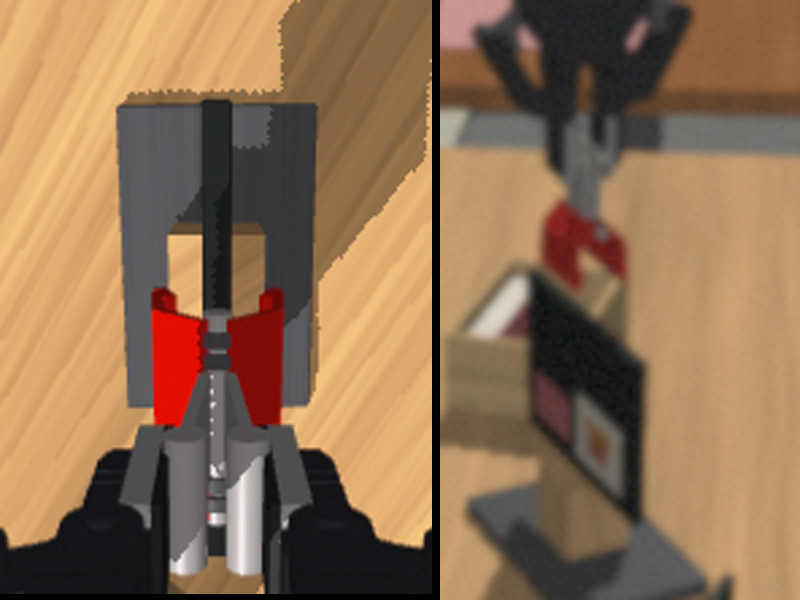

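Call:
{"api": "move_arm", "payload": {"increments": [{"tx":0.0004,"ty":-0.0007,"tz":0.004,"turn":-0.2},{"tx":0.0004,"ty":-0.0007,"tz":0.01,"turn":-0.2},{"tx":0.0004,"ty":-0.0007,"tz":0.018,"turn":-0.2},{"tx":0.0004,"ty":-0.0007,"tz":0.026,"turn":-0.2},{"tx":0.0004,"ty":-0.0007,"tz":0.034,"turn":-0.2},{"tx":0.0004,"ty":-0.0007,"tz":0.04,"turn":-0.2},{"tx":0.0004,"ty":-0.0007,"tz":0.044,"turn":-0.2},{"tx":0.0004,"ty":-0.0007,"tz":0.0465,"turn":-0.2},{"tx":0.0004,"ty":-0.0007,"tz":0.0465,"turn":-0.2},{"tx":0.0004,"ty":-0.0007,"tz":0.0465,"turn":-0.2},{"tx":0.0004,"ty":-0.0007,"tz":0.0465,"turn":-0.2},{"tx":0.0004,"ty":-0.0007,"tz":0.0465,"turn":-0.2}]}}

```text
time_s: 17.18
eef_pos: [0.5019, -0.0003, 0.2123]
eef_rot: [0.0, 0.963, 0.27, 0.0]
wrist_force: [-0.4, -0.2, -0.8]
opening: 0.199
```

Run:
```python
from h import *
o=get_obs();print(o['opening'],o['wrist_force'],o['time_s'],o['dq'].round(3))
to(.5012,-.0004,.2114,31.2)
snap('wrist','wrist15');snap('side','side15');snap('top','top15')
crop('wrist15',240,70,400,290,2.7,'a');crop('side15',310,90,400,240,4,'b')
a=cv2.imread('pics/a.png');b=cv2.imread('pics/b.png');o=np.zeros((600,800,3),np.uint8);o[:a.shape[0],:a.shape[1]]=a;o[:b.shape[0],440:440+b.shape[1]]=b;cv2.imwrite('pics/c15.png',o)
```

```text
0.19944082890880516 [-0.37004688 -0.15301555 -0.76291462] 17.1833 [ 0.003 -0.     0.002  0.001  0.001  0.002]
tcp [ 5.019e-01 -3.000e-04  2.123e-01] yaw 31.36 tilt 0.05 -> t [-0.0007 -0.0003  0.0009] turn 0.16 dist 0.001 rows 0.0
```

View pics/c15.png

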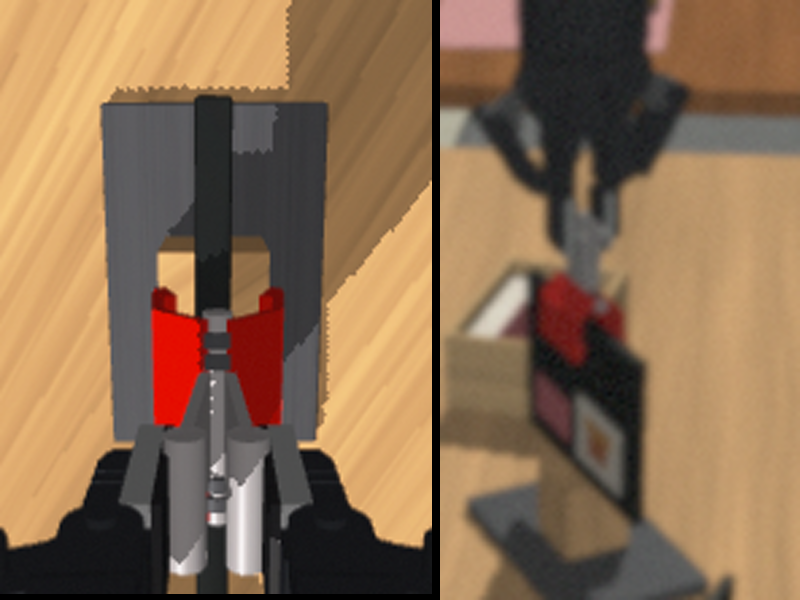

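View pics/top15.png

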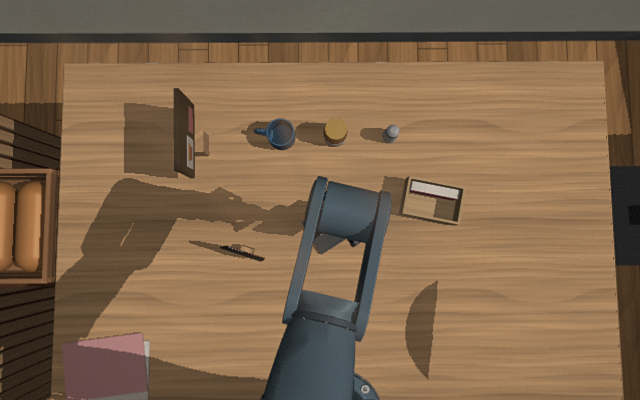

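Call:
{"api": "move_arm", "payload": {"increments": [{"tx":-0.0004,"ty":0,"tz":0.001,"turn":0},{"tx":-0.0007,"ty":0,"tz":0.002,"turn":0},{"tx":-0.0007,"ty":0,"tz":0.002,"turn":0},{"tx":-0.0007,"ty":0,"tz":0.002,"turn":0},{"tx":-0.0007,"ty":0,"tz":0.002,"turn":0},{"tx":-0.0007,"ty":0,"tz":0.002,"turn":0},{"tx":-0.0007,"ty":0,"tz":0.002,"turn":0}]}}

```text
time_s: 17.92
eef_pos: [0.501, -0.0006, 0.2098]
eef_rot: [0.0, 0.963, 0.27, 0.0]
wrist_force: [0.0, 0.3, -0.6]
opening: 0.197
```

Run:
```python
from h import *
o=get_obs();print(o['opening'],o['wrist_force'],o['time_s'],o['dq'].round(3))
to(.5012,-.0004,.2104,31.2)
snap('wrist','wrist16')
a=load('top0')[1];b=load('top15')[1]
for nm,(u0,v0,u1,v1) in dict(box=(398,170,468,200),boxR=(440,170,468,226),cup=(245,112,300,152),jam=(318,112,352,150),sh=(376,118,405,147)).items():
    x=cv2.cvtColor(a[v0:v1,u0:u1],cv2.COLOR_RGB2GRAY).astype(np.float32);y=cv2.cvtColor(b[v0:v1,u0:u1],cv2.COLOR_RGB2GRAY).astype(np.float32)
    print(nm,cv2.phaseCorrelate(x,y,cv2.createHanningWindow((u1-u0,v1-v0),cv2.CV_32F)),np.abs(x-y).max())
c,p,d=load('wrist16');R=quatR(o['eef_rot']);C=(cloud(c,d)-o['eef_pos'])@R
for u in (309,331): print('roll z',np.median(C[240:276,u,2]).round(4))
print('pin',np.median(C[205:250,320,2]).round(4),'panel x px',[np.where(p[120,300:340].sum(-1)<150)[0][[0,-1]]+300])
crop('wrist16',240,70,400,290,2.7,'c16')
j=(p[...,0]>120)&(p[...,1]<50)
print('red px range at row 180,190',[np.where(j[r])[0][[0,-1]] for r in (180,190,200)])
crop('top15',395,165,470,235,8,'a');crop('top0',395,165,470,235,8,'b');cv2.imwrite('pics/cbox.png',cv2.resize(np.hstack([cv2.imread('pics/b.png'),cv2.imread('pics/a.png')]),(800,373)))
```

```text
0.19731821335594293 [ 0.03156026  0.323291   -0.61174702] 17.9167 [ 0.001 -0.001  0.    -0.002  0.001  0.001]
tcp [ 0.501  -0.0006  0.2098] yaw 31.36 tilt 0.0 -> t [ 0.0002 -0.0001 -0.0006] turn 0.16 dist 0.001 rows 0.0
box ((-0.031128775814920573, -0.0048115418452407965), 1.007001026471456) 9.0
boxR ((0.09946628505123734, 0.08012232978603961), 1.0051975462171767) 54.0
cup ((0.08604454007170403, 0.024494240279931745), 1.0010843946536383) 7.0
jam ((0.019804493128951606, -0.03435252448788262), 0.9804329504569371) 7.0
sh ((0.0483485558396044, 0.10122762131359586), 1.0408968920177883) 7.0
roll z -0.0208
roll z -0.0206
pin 0.0213 panel x px [array([314, 327])]
red px range at row 180,190 [array([301, 340]), array([296, 344]), array([297, 343])]
```

View pics/cbox.png

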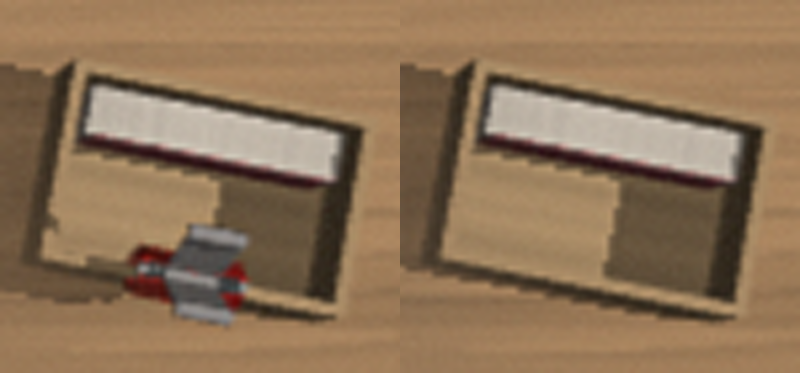

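View pics/c16.png

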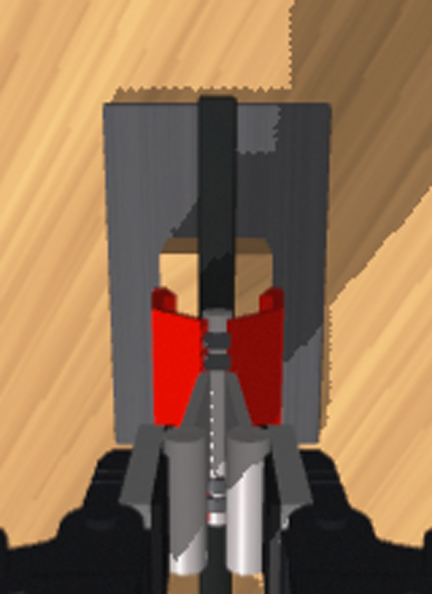

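The box, cup, jar and shaker shifts are all under 0.15 px in the top view. The jaws straddle the panel evenly and the wrist reads only the clip's weight. Handing in.

Run:
```python
from h import *
workorder.hand_in(); o=get_obs();print(o['time_s'],o['opening'],o['wrist_force'])
```

```text
the job is handed in; nothing more can be done
the job is handed in; nothing more can be done
```

The job is handed in at 17.9 s on the robot's clock. The middle-sized board is on the foot's stem and released, and the arm is holding the red clip squeezed open over the middle of its top edge.

- **Board:** It went onto the stem without resistance. It touched the plate at the height expected for fully home, with about 8 N of push. Afterwards its edge lay at 31.3° and the foot's long sides at 31.4–31.9°, which is within my reading error.
- **Clip:** It came off the box rim cleanly. It is held at the stop, level and centred across the panel to within about 0.5 mm. The jaw tips should be about 19 mm below the edge; this comes from the measured pivot height and the given clip sizes, not read directly. The wrist felt only the clip's weight (about 0.6 N), so nothing is touching the board.
- **Nothing else moved:** In the top view the box, cup, jar and shaker had shifted by less than 0.15 px. A rougher wrist-camera reading had put the box about 3 mm off, but the sharper before-and-after comparison did not bear that out.
- **Foot:** I checked it less closely, because the arm hid it from the top camera at the end. The wrist camera put it within about 1 mm of its starting place after the board was set down.

The gripper read 0.20 (about 17 mm) where the clip's stop should give 20 mm. It also read about 1 mm low on the 9 mm board, so I took it to be at the stop.

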